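# Open the joint-sample till and put the sample away

## Robot

A 6-joint arm with a two-finger parallel gripper is mounted at the origin on the work surface. World frame = base frame: x ahead of the robot, y to its left, z up, the work surface at z = 0. Lengths are in m, angles in rad, forces in N, time in s.
With the tool pointing down it reaches from about 0.375 to 0.9 m from the base axis. Payload 3.1 kg.
Tool frame: the origin (TCP) lies on the centre line of the jaws, within the pads' length; the fingertips stand 25 mm ahead of it and the grasp point (between the pads) lies 6 mm ahead of it; x points along the fingers, y is the direction in which the jaws open and shut, and the axes are right-handed (so a half turn about x gives the same grasp; the last joint's range is limited). The gripper opens to 87 mm and grips with 3 to 60 N. Pads are 19 mm wide; open, the fingers measure 117 mm over their backs; the gripper's body (75 mm by 190 mm) begins 51 mm behind the grasp point.
Start: joints at [-1.359, 0.527, 1.433, -0, 1.181, -0.178], TCP at [0.238, -0.578, 0.22] pointing down, gripper open.
Joint ranges: [-3.08, 3.08], [-0.75, 2.2], [0.22, 2.44], [-1.43, 4.57], [0, 2.65], [-2.85, 2.85]. Speed limits (rad/s): [2.79, 2.79, 3.14, 3.14, 3.14, 3.14].

## Interface

Orientations are given as a unit quaternion [x, y, z, w].
In Python, from rig import robot gives the robot as it stands. The module is installed in compiled form; this text tells all that it offers.
- The arm moves only by the tool move_arm, never from a script. Its argument "commands" is a list of rows, each a list of 5 numbers: the gripper's target within -1 to 1 (shut at 1, half-way at 0, fully open at -1), then the shift along the tool's x, y, z in mm, then the turn about the tool's x in degrees. A call has 1 to 8 rows; each row is the pose to reach, as a shift and turn from the pose commanded when the call began, along the tool's axes at that moment; what a row does not reach only later rows make up. A row lasts 1/12 s, in which the tool goes at most 41.7 mm and 7.16 degrees, less where a joint would pass 70% of its speed; a pose out of reach is approached as far as the arm can. A call with a gripper value outside its range is refused whole. The fingers move at their own pace and stop on an object; "newtons" is the grip in N (left out, the last holds). Time passes only in rows, so rows that repeat a pose let the fingers close. It gives the time, the measured TCP pose, the force and the opening at its end, in the units of the state.
- robot.get_obs(): the state, without advancing time (a new reading comes with each control period).
- robot.camera(name): name is "scene" or "top" or "wrist"; returns a dict with "image" (384x512x3 uint8, red, green, blue), "fx", "fy", "cx", "cy" (pixels), "xyz" and "rotation" of the camera in the world; the wrist camera has in their place "tool_from_camera" (4x4, takes a point from camera to tool coordinates, whose origin is the TCP and whose axes are the tool frame's). Camera axes: x right, y down, z forward; pixel columns grow to the right and rows downward; lengths in m; the calibration is good to about 2 mm. A picture is of the moment at which its call begins: read the wrist's pose just before it. There is no depth.
- robot.hand_in(): hands the job in, once; it reports no verdict.
Trained networks look in a picture, given as the dict that the camera call returned (one of the last four; its "shot" number tells which), for a name from the list of things; names that differ only in an ending like _2 or _b are one class to them, and where a whole thing is asked for, a point or a joint stands for the part that bears it (a point fixed in the world has none). Each returns a list of dicts, best first, with "p" (0 to 1); they miss things now and then, are a little off and sometimes report something else, mostly with a low value. They report only what shows in the picture. A call takes as long as a camera call. They do not tell look-alikes from the thing itself.
- robot.regions_of(picture, name): "pixels" (384x512 bool, what is visible of it) and "bbox" ([left, top, right, bottom] in pixels, round what is visible of it).
The state is a dict: "time": time; "q": joint angles; "joint_velocities": joint speeds; "joint_torque": joint torques, N m; "position": TCP position; "tool_rot": TCP orientation; "ft_force": force on the tool from outside, world axes, zero at the start; "moment": the same for the moment, N m; "grip_width": finger opening in m.
Only numpy, scipy, OpenCV 4.12 (cv2) and the standard library are available. Lean on these libraries where they do the work, as an engineer would, in place of code of your own. Each camera call takes 0.05 s, during which the arm holds its last target.

## Task

Open the wooden sample till: swing its hinged flap (it has a dark grip tab) from where it leans shut, up past vertical, and lower it gently until it lies on the two rubber-capped rest posts in front; keep it under control and never let it fall. Then take the pale square post with the dark band and set it down, not dropping it, so that it stands upright on the floor inside the till, and leave the flap open. Do not shove or knock over the other things on the bench or the dark block in the till.

Things in the scene. Friction and masses are not known exactly. Their poses are not given: they have to be found in the camera images.
- till: Fixed wooden till with a bottom-hinged slanting flap. Origin on the bench under the middle of the hinge line; z up, x from open front to back wall, y along the hinge. Base x -125..133, y -125..125 mm. Inside: floor z 15, x 12 (front wall, 64 high) to 117 (back wall, top z 215), y -110..110; side cheeks 12 thick, front edges sloping back 38 deg from the hinge.
- flap (a joint): Flap angle in rad: 0 = shut, leaning back 38 degrees from vertical on the cheeks; 0.663 = upright; 1.326 = open, leaning 38 degrees forward on the rest posts (hard stop). Free hinge with a little drag: the flap (about 0.2 to 0.35 kg) falls by its own weight to whichever side it leans.
- flap_hinge (a point): Middle of the hinge line, fixed to the till, 70 mm above the bench. Axes as the till's. The flap turns about the y axis through this point.
- flap_tab (a point): Middle of the flap's dark flat grip tab; turns with the flap. z points out along the flap, x square to it (towards the till's inside when shut), y along the hinge. 220 mm from the hinge along z, 6 mm off along -x. Tab 12 mm thick (x), 40 wide (y), ends 20 mm beyond this point. Plywood panel 10 mm thick, 240 wide, ends 35 mm short of this point.
- till_floor (a point): A free spot on the floor inside the till, 64 mm behind the hinge line and 25 mm from the till's middle on the side away from the walnut block. Axes as the till's.
- sample: The joint sample: a loose square post of pale wood, 40 x 40 x 90 mm, standing on the bench, with a dark band near its foot and a dark square on top. Origin at the centre of its underside, z up, x and y square to its faces. About 0.1 to 0.15 kg.
- walnut_block: Bystander: loose dark wooden block 36 x 36 x 50 mm standing inside the till at one end. Origin: centre of its underside.
- wax_jar: Bystander: loose jar, 64 mm across, 70 mm high. Origin: centre of its underside.
- cross_lap: Bystander: loose cross of two bars, dark 90 x 30 x 30 mm (along x) below, pale 30 x 90 x 15 mm (along y) on top, 45 mm high. Origin: centre of its underside.
- mallet: Bystander: loose wooden mallet lying on the bench, 60 mm high, head 70 x 120 mm, handle 200 mm. Origin near the handle's end, on the bench.
- try_square: Bystander: loose try square lying flat, stock 20 x 110 x 30 mm, blade 120 mm along x. Origin: centre of the stock's underside.
- dowel_rack: Bystander: three loose pale dowels (one rigid bundle) 32 mm thick, up to 160 mm long along x, on two battens, 34 mm high. Origin: centre of the underside.
- glue_bottle: Bystander: loose white bottle 60 mm across, 150 mm high. Origin: centre of its underside.
- flap_rest (a point): Midway between the two rest posts in front of the till, at the height where the open flap's underside lies on their sloping rubber caps (162 mm above the bench). The posts stand 92 mm to either side along the till's y, are 22 mm wide, 20 mm thick, tops about 175 mm high. Axes as the till's.
Mind the look-alikes: they are no part of the job. Leave any purple look-alike of the sample alone.

How it is judged:
By the outcome, as a careful person would: the job done as asked, in the order asked, and still so for the second after the job is handed in, with the robot touching nothing.
It also fails if it takes over 72 s, if anything falls off the work surface, if the arm or the gripper's body presses on something with over 40 N, if the wrist force passes 120 N, or if a joint passes its speed limit or range.

## Working session

There is one attempt and no reset: what is moved stays moved. The work goes in short steps, Python scripts to look and compute and a tool call to move; the robot and the scene stay as the last step left them, time stands still between calls to the robot, and variables do not carry over. Pictures are saved under pics/ and viewed, and the job is handed in when it is done.

Besides the shell and the picture viewer there is one more tool, called after "Emit:" as name(argument=value, ...), one argument or row to a line, values as JSON. move_arm: Moves the arm, as the interface text tells. Its arguments: {"type":"object","properties":{"commands":{"type":"array","items":{"type":"array","items":{"type":"number"}}},"newtons":{"type":"number"}},"required":["commands"]}

```bash
mkdir -p pics; ls; cat > h.py <<'E'
import numpy as np, cv2
from rig import robot
from scipy.spatial.transform import Rotation as R
def save(p,n): cv2.imwrite('pics/'+n, cv2.cvtColor(p['image'],cv2.COLOR_RGB2BGR))
def ray(p,u,v):
    d=np.array([(u-p['cx'])/p['fx'],(v-p['cy'])/p['fy'],1.]); return np.array(p['xyz']),np.array(p['rotation'])@d
def atz(p,u,v,z):
    o,d=ray(p,u,v); return o+d*(z-o[2])/d[2]
def proj(p,X):
    c=np.array(p['rotation']).T@(np.array(X)-np.array(p['xyz'])); return np.array([p['fx']*c[0]/c[2]+p['cx'],p['fy']*c[1]/c[2]+p['cy']])
E
python3 - <<'E'
from h import *
o=robot.get_obs(); print(o)
for n in ('scene','top','wrist'):
    p=robot.camera(n); save(p,n+'0.png')
    print(n,p['fx'],p['cx'],p['cy'],p.get('xyz'),p.get('rotation'),p.get('tool_from_camera'))
E
```

```text
pics
{'time': 0.0, 'q': array([-1.35851336e+00,  5.28456620e-01,  1.43391670e+00, -3.95403264e-05,
        1.18141009e+00, -1.78483991e-01]), 'joint_velocities': array([ 0.00054616,  0.00233451,  0.00026804, -0.00039909, -0.00031587,
        0.00259012]), 'joint_torque': array([-1.33608879e-03, -4.40036559e+01, -1.76592118e+01,  6.32473198e-02,
        5.81236265e-02, -1.57871523e-04]), 'position': array([ 0.23792563, -0.57712664,  0.21877294]), 'tool_rot': array([-0.6936254 , -0.138059  ,  0.69367743, -0.13651056]), 'ft_force': array([0.13442914, 0.02541185, 0.5948176 ]), 'moment': array([ 0.00828038,  0.00825711, -0.05432567]), 'grip_width': 0.08703129013201016}
scene 415.25868369877907 254.61312154595407 189.33655712097115 [ 1.01553672 -0.57055604  0.89832678] [ 0.86076707  0.27117068 -0.12643614 -0.41177715] None
top 450.2037975641932 242.03898706858735 186.20021605169507 [0.3539222  0.17245422 1.4450387 ] [-0.70304724  0.70885478 -0.04038646  0.04022962] None
wrist 289.5243463409998 256.1321199956188 191.41376296378294 None None [[ 7.33207549e-04 -2.47874460e-01  9.68791884e-01 -1.65452125e-01]
 [ 9.99999729e-01  2.47480931e-04 -6.93506169e-04  4.25663000e-04]
 [-6.78550504e-05  9.68792130e-01  2.47874574e-01 -6.68693942e-02]
 [ 0.00000000e+00  0.00000000e+00  0.00000000e+00  1.00000000e+00]]
```

```bash
sed -i "s/np.array(p\['rotation'\])/R.from_quat(p['rotation']).as_matrix()/g" h.py; cat h.py | tail -8
```

```text
from scipy.spatial.transform import Rotation as R
def save(p,n): cv2.imwrite('pics/'+n, cv2.cvtColor(p['image'],cv2.COLOR_RGB2BGR))
def ray(p,u,v):
    d=np.array([(u-p['cx'])/p['fx'],(v-p['cy'])/p['fy'],1.]); return np.array(p['xyz']),R.from_quat(p['rotation']).as_matrix()@d
def atz(p,u,v,z):
    o,d=ray(p,u,v); return o+d*(z-o[2])/d[2]
def proj(p,X):
    c=R.from_quat(p['rotation']).as_matrix().T@(np.array(X)-np.array(p['xyz'])); return np.array([p['fx']*c[0]/c[2]+p['cx'],p['fy']*c[1]/c[2]+p['cy']])
```

View pics/scene0.png

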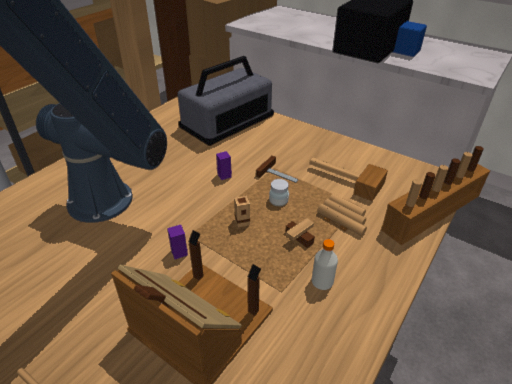

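View pics/top0.png

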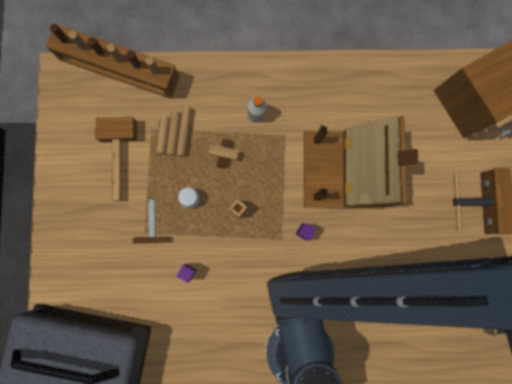

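View pics/wrist0.png

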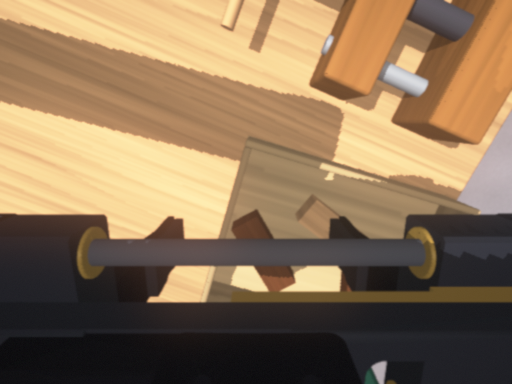

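```bash
python3 - <<'E'
from h import *
p=robot.camera('top'); im=p['image']
c=cv2.resize(im[100:230,290:430],None,fx=5,fy=5,interpolation=cv2.INTER_CUBIC); cv2.imwrite('pics/topc.png',c[:,:,::-1])
s=robot.camera('scene'); 
c=cv2.resize(s['image'][220:384,100:290],None,fx=4,fy=3.6,interpolation=cv2.INTER_CUBIC); cv2.imwrite('pics/scc.png',c[:,:,::-1])
for n,uv,z in (('tab',(408,157),.24),('basec1',(304,131),0.015),('basec2',(304,207),.015),('sample',(238,208),.09),('p1',(306,232),.09),('p2',(187,273),.09)):
    print(n,atz(p,*uv,z))
for n in ['till','flap','sample','walnut_block','wax_jar','cross_lap','mallet','try_square','dowel_rack','glue_bottle']:
    for pp,k in((p,'top'),(s,'scene')):
        print(n,k,[(round(r['p'],2),np.round(r['bbox']).tolist(),int(r['pixels'].sum())) for r in robot.regions_of(pp,n)][:3])
E
```

```text
tab [ 0.5680339  -0.27945358  0.24      ]
basec1 [ 0.69625928 -0.03092865  0.015     ]
basec2 [ 0.44955249 -0.02503718  0.015     ]
sample [0.44315725 0.18422485 0.09      ]
p1 [ 0.3695441  -0.01887846  0.09      ]
p2 [0.2515466  0.33677803 0.09      ]
till top [(0.9, [305.0, 117.0, 423.0, 212.0], 8562)]
till scene [(0.64, [113.0, 233.0, 272.0, 382.0], 12533)]
flap top [(0.87, [350.0, 117.0, 418.0, 204.0], 4678)]
flap scene [(0.68, [115.0, 266.0, 242.0, 328.0], 2815)]
sample top [(0.82, [176.0, 263.0, 197.0, 286.0], 257), (0.6, [228.0, 200.0, 247.0, 215.0], 199), (0.55, [297.0, 223.0, 314.0, 240.0], 229)]
sample scene [(0.9, [234.0, 197.0, 249.0, 224.0], 449), (0.8, [168.0, 226.0, 189.0, 258.0], 484), (0.37, [113.0, 231.0, 272.0, 381.0], 12587)]
walnut_block top []
walnut_block scene [(0.72, [112.0, 233.0, 274.0, 383.0], 12402)]
wax_jar top [(0.62, [182.0, 192.0, 200.0, 207.0], 311), (0.49, [231.0, 200.0, 246.0, 215.0], 173)]
wax_jar scene [(0.76, [270.0, 180.0, 291.0, 207.0], 463)]
cross_lap top [(0.73, [207.0, 136.0, 241.0, 171.0], 495), (0.26, [158.0, 106.0, 193.0, 157.0], 1392)]
cross_lap scene [(0.87, [286.0, 220.0, 313.0, 247.0], 587)]
mallet top [(0.97, [95.0, 118.0, 138.0, 202.0], 1552), (0.52, [208.0, 138.0, 238.0, 167.0], 464)]
mallet scene [(0.86, [309.0, 159.0, 388.0, 198.0], 1200)]
try_square top [(0.72, [135.0, 202.0, 170.0, 243.0], 474), (0.65, [181.0, 190.0, 198.0, 209.0], 359), (0.36, [157.0, 107.0, 194.0, 158.0], 1326)]
try_square scene [(0.29, [284.0, 219.0, 312.0, 245.0], 505)]
dowel_rack top [(0.8, [158.0, 106.0, 192.0, 158.0], 1396)]
dowel_rack scene [(0.58, [318.0, 195.0, 369.0, 237.0], 1193)]
glue_bottle top [(0.96, [247.0, 93.0, 265.0, 123.0], 389)]
glue_bottle scene [(0.6, [313.0, 241.0, 339.0, 293.0], 886), (0.59, [112.0, 231.0, 275.0, 382.0], 12566)]
```

View pics/topc.png

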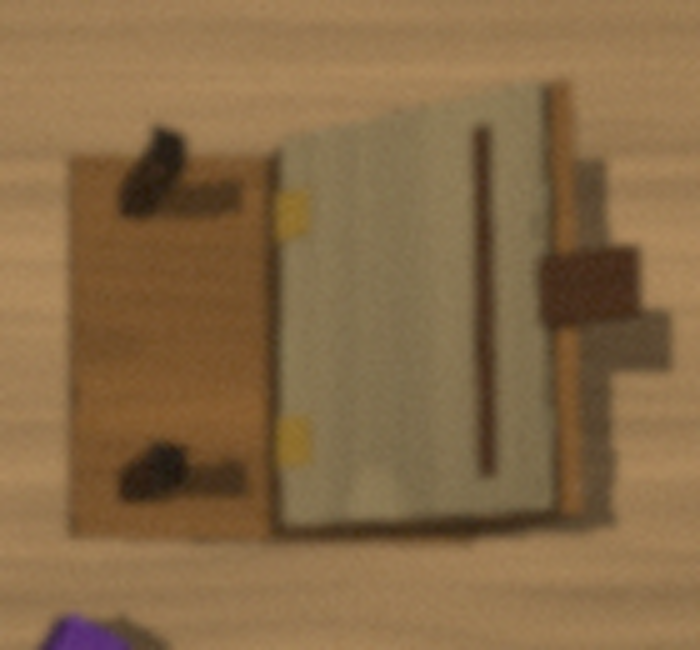

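View pics/scc.png

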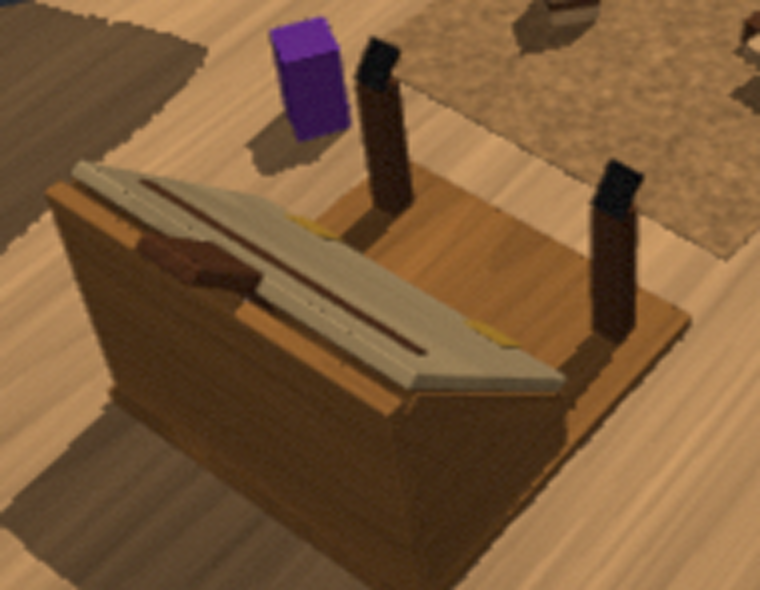

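```bash
cat >> h.py <<'E'
def till2w(P,q):
    P=np.asarray(P,float); c,s=np.cos(q[2]),np.sin(q[2])
    return np.array([q[0]+c*P[0]-s*P[1],q[1]+s*P[0]+c*P[1],P[2]])
def flap2till(F,a):
    # F: flap frame coords (m), hinge origin; a flap angle
    t=np.radians(38)-a
    z=np.array([np.sin(t),0,np.cos(t)]); x=np.array([np.cos(t),0,-np.sin(t)])
    return np.array([0,F[1],.07])+z*F[2]+x*F[0]
E
python3 - <<'E'
from h import *
from scipy.optimize import least_squares
p=robot.camera('top'); s=robot.camera('scene')
F=lambda x,y,z: flap2till(np.array([x,y,z])/1000,0)
B=lambda x,y,z: np.array([x,y,z])/1000
C=[('tt+',p,F(-12,20,240),(417.6,149.4)),('tt-',p,F(-12,-20,240),(418,162.4)),
('b+',p,B(-125,125,15),(304,132)),('b-',p,B(-125,-125,15),(305,207.6)),
('pt+',p,F(-10,120,185),(400,116.6)),('pt-',p,F(-10,-120,185),(400.4,202)),
('s b+',s,B(-125,125,15),(272.5,308.3)),('s b-',s,B(-125,-125,15),(206,266)),
('s pt+',s,F(-10,120,185),(203,325)),('s pt-',s,F(-10,-120,185),(118.75,265.8))]
def f(q): return np.concatenate([proj(k,till2w(X,q))-uv for _,k,X,uv in C])
r=least_squares(f,[.57,-.15,-np.pi/2],loss='soft_l1'); print(r.x, np.degrees(r.x[2]))
for c,e in zip(C,f(r.x).reshape(-1,2)): print(c[0],e.round(1))
q=r.x
np.save('till.npy',q)
print('tab',till2w(F(-6,0,220),q),'rest',till2w(B(-115,0,162),q), 'floor±',till2w(B(64,25,15),q),till2w(B(64,-25,15),q))
E
```

```text
[ 0.5720952  -0.15575506 -1.59865321] -91.596082060383
tt+ [-0.7 -1.7]
tt- [-0.7  0.1]
b+ [ 1.  -2.3]
b- [-0.3 -0.9]
pt+ [-1.7 -1.3]
pt- [-0.4 -0.7]
s b+ [-0.9 -0.1]
s b- [-8.5 -3.6]
s pt+ [-1.3  0.3]
s pt- [-2.  -0.5]
tab [ 0.56845429 -0.28642181  0.24705633] rest [ 0.57529833 -0.04079968  0.162     ] floor± [ 0.59530289 -0.22042656  0.015     ] [ 0.54532229 -0.2190339   0.015     ]
```

```bash
python3 - <<'E'
from h import *
o=robot.get_obs(); M=R.from_quat(o['tool_rot']).as_matrix(); print(M.round(3), o['time'])
print('yaw of tool y',np.degrees(np.arctan2(M[1,1],M[0,1])))
q=np.load('till.npy')
p=robot.camera('top'); s=robot.camera('scene')
a=cv2.resize(p['image'][185:235,215:265],(380,380),interpolation=cv2.INTER_CUBIC)
b=cv2.resize(s['image'][185:235,218:268],(380,380),interpolation=cv2.INTER_CUBIC)
cv2.imwrite('pics/samp.png',np.hstack([a,b])[:,:,::-1])
t=till2w(flap2till([-.006,0,.224],0),q); print('tabgrasp',t, 'tool delta', M.T@(t-o['position']))
E
```

```text
[[-0.     0.381 -0.925]
 [ 0.    -0.925 -0.381]
 [-1.    -0.     0.   ]] 1.35
yaw of tool y -67.60596733303949
tabgrasp [ 0.5683857  -0.2888835   0.25020838] tool delta [-0.0304694  -0.14132867 -0.41545641]
```

View pics/samp.png

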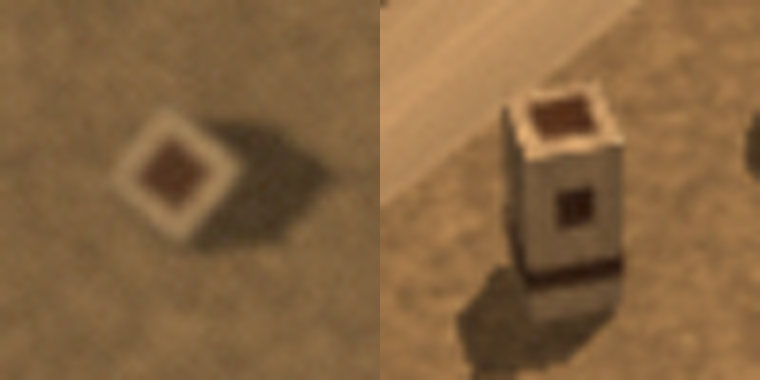

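Emit:
move_arm(
  commands=[
    [-1, -40, 0, 0, -7],
    [-1, -80, 0, 0, -14],
    [-1, -120, 0, 0, -21],
    [-1, -160, 0, 0, -28],
    [-1, -180, 0, 0, -35],
    [-1, -180, 0, 0, -42],
    [-1, -180, 0, 0, -49],
    [-1, -180, 0, 0, -56],
  ],
  newtons=10,
)

```text
time: 2.12
position: [0.2381, -0.5779, 0.4007]
tool_rot: [-0.546, -0.448, 0.547, -0.449]
ft_force: [-0.5, -0.3, -0.8]
grip_width: 0.0869
```

```bash
cat >> h.py <<'E'
def rep(T=None,yaw=None):
    o=robot.get_obs(); M=R.from_quat(o['tool_rot']).as_matrix()
    y=np.degrees(np.arctan2(M[1,1],M[0,1]))
    print('t',round(o['time'],2),'pos',np.round(o['position'],4),'yaw',round(y,2),'F',o['ft_force'].round(1),'w',round(o['grip_width'],4))
    if T is not None:
        print('d',(M.T@(np.array(T)-o['position'])*1000).round(1),'turn',None if yaw is None else round(-(yaw-y),1))
    return o,M
E
python3 - <<'E'
from h import *
rep([.5684,-.2889,.40],-1.6)
E
```

```text
t 2.12 pos [ 0.2381 -0.5779  0.4007] yaw -11.26 F [-0.5 -0.3 -0.8] w 0.0869
d [ 3.000e-01  2.675e+02 -3.479e+02] turn -9.7
```

Emit:
move_arm(
  commands=[
    [-1, 0, 26, -33, -4],
    [-1, 0, 53, -66, -9.7],
    [-1, 0, 80, -100, -9.7],
    [-1, 0, 106, -134, -9.7],
    [-1, 0, 132, -168, -9.7],
    [-1, 0, 158, -202, -9.7],
    [-1, 0, 184, -236, -9.7],
    [-1, 0, 210, -270, -9.7],
  ],
)

```text
time: 2.78
position: [0.4927, -0.3597, 0.3999]
tool_rot: [-0.508, -0.491, 0.508, -0.492]
ft_force: [0.1, -0.9, -0.2]
grip_width: 0.0867
```

```bash
python3 - <<'E'
from h import *
rep([.5684,-.2889,.40],-1.6)
E
```

```text
t 2.78 pos [ 0.4927 -0.3597  0.3999] yaw -1.92 F [ 0.1 -0.9 -0.2] w 0.0867
d [ -0.1  73.3 -73.3] turn -0.3
```

Emit:
move_arm(
  commands=[
    [-1, 0, 28, -28, 0],
    [-1, 0, 56, -54, 0],
    [-1, 0, 71, -67, 0],
    [-1, 0, 71, -67, 0],
    [-1, 0, 71, -67, 0],
  ],
)

```text
time: 3.2
position: [0.5653, -0.2958, 0.3994]
tool_rot: [-0.507, -0.492, 0.508, -0.492]
ft_force: [0.0, -0.0, -0.0]
grip_width: 0.0871
```

```bash
cat >> h.py <<'E'
def wcam():
    o=robot.get_obs(); p=robot.camera('wrist')
    T=np.eye(4);T[:3,:3]=R.from_quat(o['tool_rot']).as_matrix();T[:3,3]=o['position']
    W=T@np.array(p['tool_from_camera']); p2=p; p2['xyz']=W[:3,3]; p2['rotation']=R.from_matrix(W[:3,:3]).as_quat()
    return p2
E
python3 - <<'E'
from h import *
rep([.5684,-.2889,.40],-1.6)
p=wcam(); save(p,'w1.png')
q=np.load('till.npy')
for n,F in (('tt+',(-.012,.02,.24)),('tt-',(-.012,-.02,.24)),('pt+',(-.01,.12,.185)),('pt-',(-.01,-.12,.185)),('tb+',(-.012,.02,.185)),('tb-',(-.012,-.02,.185))):
    print(n,proj(p,till2w(flap2till(F,0),q)).round(0))
E
```

```text
t 3.2 pos [ 0.5653 -0.2958  0.3994] yaw -1.77 F [ 0. -0. -0.] w 0.0871
d [-0.6  2.9 -7. ] turn -0.2
tt+ [278. 181.]
tt- [240. 181.]
pt+ [361. 146.]
pt- [157. 146.]
tb+ [276. 145.]
tb- [242. 145.]
```

View pics/w1.png

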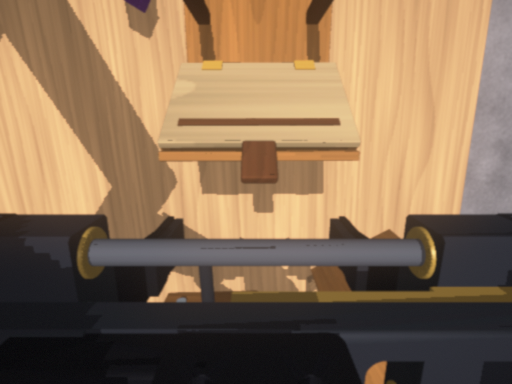

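```bash
python3 - <<'E'
import cv2
im=cv2.imread('pics/w1.png'); cv2.imwrite('pics/w1c.png',cv2.resize(im[50:200,150:370],None,fx=3.6,fy=3.6,interpolation=cv2.INTER_CUBIC))
E
```

```text
(no output)
```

View pics/w1c.png

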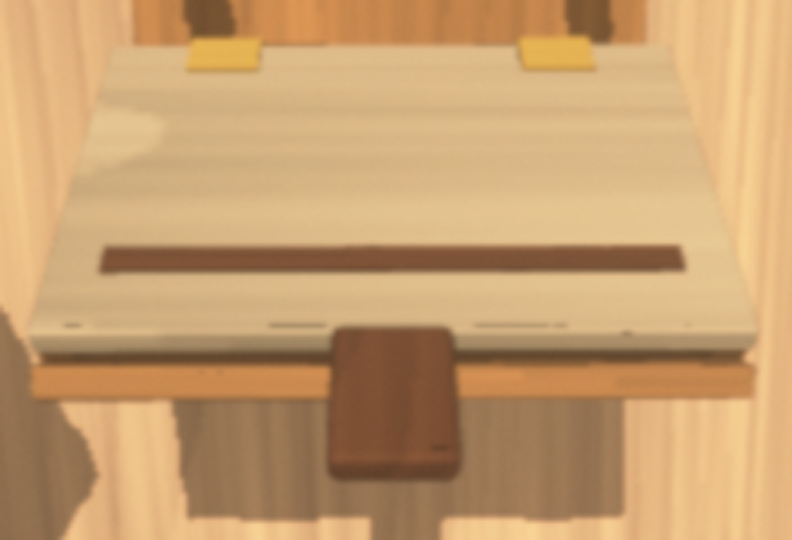

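Emit:
move_arm(
  commands=[
    [-1, 35, 1, -3, 0],
    [-1, 70, 1, -3, 0],
    [-1, 100, 1, -3, 0],
    [-1, 100, 1, -3, 0],
    [-1, 100, 1, -3, 0],
    [-1, 100, 1, -3, 0],
  ],
)

```text
time: 3.75
position: [0.5662, -0.2956, 0.3018]
tool_rot: [0.509, 0.49, -0.509, 0.492]
ft_force: [0.4, 0.0, -0.1]
grip_width: 0.087
```

```bash
python3 - <<'E'
from h import *
rep([.5694,-.2885,.2562],-1.6)
p=wcam(); save(p,'w2.png')
q=np.load('till.npy')
for n,F in (('tt+',(-.012,.02,.24)),('tt-',(-.012,-.02,.24)),('tb+',(-.012,.02,.185)),('tb-',(-.012,-.02,.185))):
    print(n,proj(p,till2w(flap2till(F,0),q)).round(0))
E
```

```text
t 3.75 pos [ 0.5662 -0.2956  0.3018] yaw -2.0 F [ 0.4  0.  -0.1] w 0.087
d [45.6  2.9 -7.3] turn -0.4
tt+ [287. 210.]
tt- [232. 210.]
tb+ [282. 155.]
tb- [235. 156.]
```

View pics/w2.png

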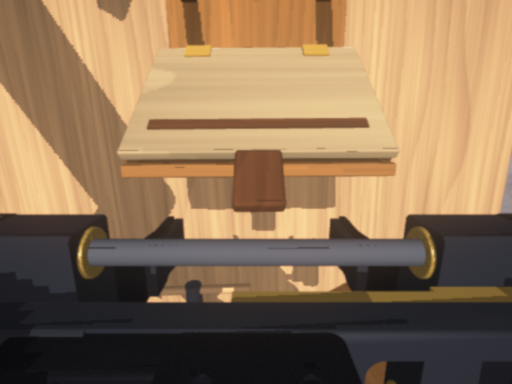

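Emit:
move_arm(
  commands=[
    [-1, 0, 3, -9, 0],
    [-1, 15, 3, -9, 0],
    [-1, 30, 3, -9, 0],
    [-1, 46, 3, -9, 0],
    [-1, 46, 3, -9, 0],
    [-1, 46, 3, -9, 0],
  ],
)

```text
time: 4.3
position: [0.5695, -0.2845, 0.2546]
tool_rot: [0.508, 0.492, -0.508, 0.492]
ft_force: [0.7, 0.0, -0.5]
grip_width: 0.0873
```

```bash
python3 - <<'E'
from h import *
rep([.5694,-.2865,.2562],-1.6)
p=wcam(); save(p,'w3.png')
p=robot.camera('scene'); save(p,'s3.png'); cv2.imwrite('pics/s3c.png',cv2.resize(p['image'][200:350,80:280],None,fx=3.5,fy=3.5)[:,:,::-1])
E
```

```text
t 4.3 pos [ 0.5695 -0.2845  0.2546] yaw -1.89 F [ 0.7  0.  -0.5] w 0.0873
d [-1.6 -0.1  2. ] turn -0.3
```

View pics/w3.png

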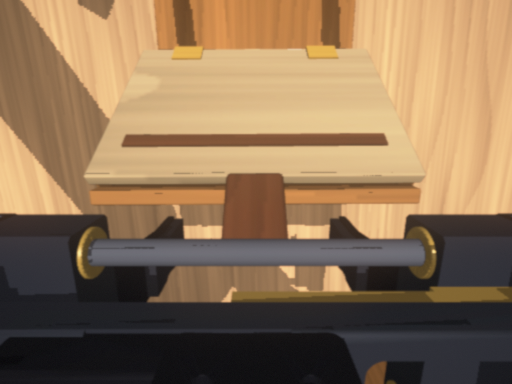

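View pics/s3c.png

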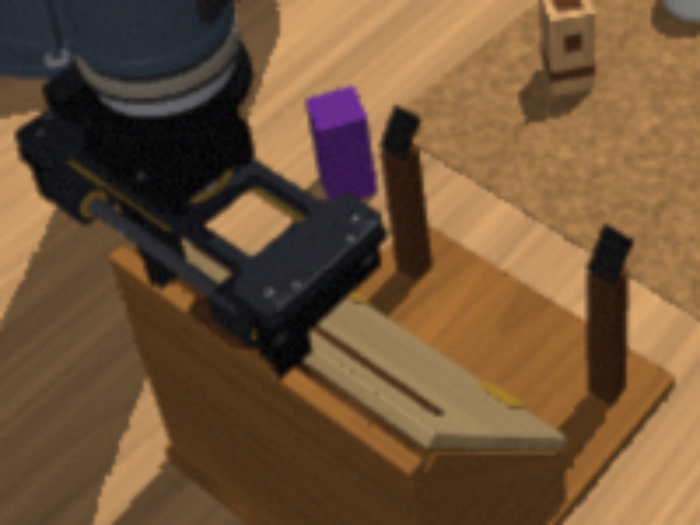

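Emit:
move_arm(
  commands=[
    [0.3, 0, 0, 0, 0],
    [0.3, 0, 0, 0, 0],
    [0.3, 0, 0, 0, 0],
    [1, 0, 0, 0, 0],
    [1, 0, 0, 0, 0],
    [1, 0, 0, 0, 0],
    [1, 0, 0, 0, 0],
    [1, 0, 0, 0, 0],
  ],
  newtons=10,
)

```text
time: 5.07
position: [0.5691, -0.2849, 0.2537]
tool_rot: [0.508, 0.492, -0.508, 0.492]
ft_force: [0.4, -0.1, 0.0]
grip_width: 0.0423
```

```bash
python3 - <<'E'
from h import *
o,M=rep([.5694,-.2865,.2562],-1.6); print(o['moment'].round(2))
E
```

```text
t 5.07 pos [ 0.5691 -0.2849  0.2537] yaw -1.91 F [ 0.4 -0.1  0. ] w 0.0423
d [-2.5  0.3  1.6] turn -0.3
[ 0.03 -0.09 -0.04]
```

Emit:
move_arm(
  commands=[
    [1, 0, 0, 0, 0],
    [1, 0, 0, 0, 0],
    [1, 0, 0, 0, 0],
    [1, 0, 0, 0, 0],
  ],
)

```text
time: 5.4
position: [0.5685, -0.2849, 0.2536]
tool_rot: [-0.508, -0.492, 0.509, -0.491]
ft_force: [-2.5, -0.1, -0.1]
grip_width: 0.0397
```

```bash
python3 - <<'E'
from h import *
o,M=rep(); print(o['moment'].round(2))
q=np.load('till.npy')
# arc plan in till frame: grasp rel hinge
g=o['position']-np.array([0,0,.006]); d=g-np.array([q[0],q[1],.07]); c,s=np.cos(q[2]),np.sin(q[2])
X=c*d[0]+s*d[1]; Z=d[2]; r=np.hypot(X,Z); a0=np.degrees(np.arctan2(X,Z)); print('X,Z',X,Z,r,a0)
# expected offset angle of grip
print('lat',-s*d[0]+c*d[1])
for k in range(0,77,4):
    t=np.radians(a0-k); dx=r*np.sin(t)-X; dz=r*np.cos(t)-Z
    print(k,'toolx',round(-dz*1000,1),'toolz',round(dx*1000,1))
E
```

```text
t 5.4 pos [ 0.5685 -0.2849  0.2536] yaw -1.91 F [-2.5 -0.1 -0.1] w 0.0397
[-0.01  0.46  0.01]
X,Z 0.12916022770731964 0.17764110135703942 0.21963316077666553 36.02034779221923
lat -3.0325268734494176e-06
0 toolx -0.0 toolz 0.0
4 toolx -8.6 toolz -12.7
8 toolx -16.2 toolz -26.0
12 toolx -23.0 toolz -39.8
16 toolx -28.7 toolz -54.0
20 toolx -33.5 toolz -68.5
24 toolx -37.2 toolz -83.4
28 toolx -39.8 toolz -98.5
32 toolx -41.5 toolz -113.8
36 toolx -42.0 toolz -129.1
40 toolx -41.5 toolz -144.4
44 toolx -39.9 toolz -159.7
48 toolx -37.2 toolz -174.7
52 toolx -33.5 toolz -189.6
56 toolx -28.8 toolz -204.2
60 toolx -23.0 toolz -218.4
64 toolx -16.3 toolz -232.2
68 toolx -8.7 toolz -245.5
72 toolx -0.1 toolz -258.2
76 toolx 9.3 toolz -270.3
```

Emit:
move_arm(
  commands=[
    [1, -4.4, 0, -6.3, 0],
    [1, -8.6, 0, -12.7, 0],
    [1, -12.5, 0, -19.3, 0],
    [1, -16.2, 0, -26, 0],
    [1, -19.7, 0, -32.9, 0],
    [1, -23, 0, -39.8, 0],
    [1, -26, 0, -46.8, 0],
    [1, -28.7, 0, -54, 0],
  ],
)

```text
time: 6.07
position: [0.5701, -0.23, 0.2832]
tool_rot: [-0.508, -0.492, 0.509, -0.491]
ft_force: [-4.2, -1.8, 2.3]
grip_width: 0.0401
```

```bash
python3 - <<'E'
from h import *
o,M=rep(); print(o['moment'].round(2))
p=robot.camera('scene'); save(p,'s4.png'); cv2.imwrite('pics/s4c.png',cv2.resize(p['image'][180:350,80:280],None,fx=3.5,fy=3.5)[:,:,::-1])
E
```

```text
t 6.07 pos [ 0.5701 -0.23    0.2832] yaw -1.88 F [-4.2 -1.8  2.3] w 0.0401
[-0.31  0.89  0.01]
```

View pics/s4c.png

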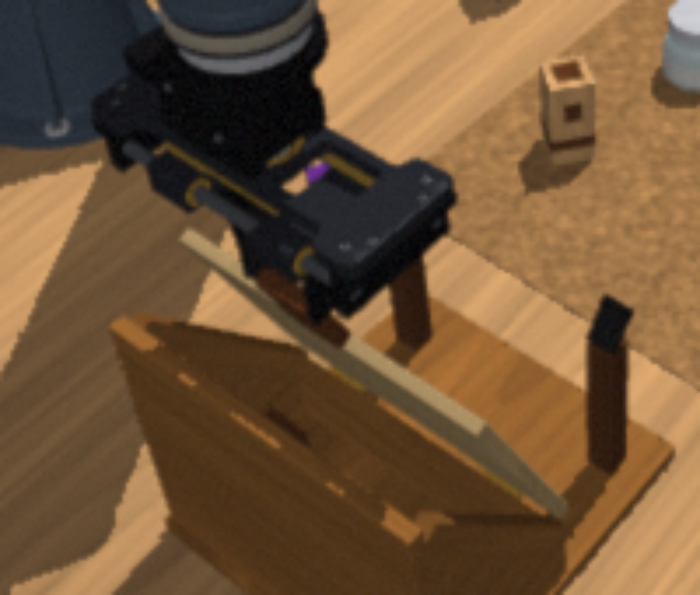

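Emit:
move_arm(
  commands=[
    [1, -2.5, 0, -7.2, 0],
    [1, -4.8, -0.5, -14.5, 0],
    [1, -6.8, -0.5, -21.9, 0],
    [1, -8.5, -0.5, -29.4, 0],
    [1, -9.9, -0.5, -36.9, 0],
    [1, -11.1, -1, -44.5, 0],
    [1, -12.1, -1, -52.1, 0],
    [1, -12.8, -1, -59.8, 0],
  ],
)

```text
time: 6.78
position: [0.5717, -0.1703, 0.297]
tool_rot: [-0.508, -0.491, 0.508, -0.492]
ft_force: [-5.9, -1.5, 6.2]
grip_width: 0.0399
```

```bash
python3 - <<'E'
from h import *
o,M=rep(); print(o['moment'].round(2))
E
```

```text
t 6.78 pos [ 0.5717 -0.1703  0.297 ] yaw -1.88 F [-5.9 -1.5  6.2] w 0.0399
[-0.27  0.98 -0.02]
```

Emit:
move_arm(
  commands=[
    [1, -1.5, -0.5, -7.6, 0],
    [1, -2, -1, -15.3, 0],
    [1, -1.9, -1, -23, 0],
    [1, -1.5, -1, -30.6, 0],
    [1, -0.8, -1.5, -38.3, 0],
    [1, 0.1, -1.5, -45.9, 0],
    [1, 1.3, -2, -53.4, 0],
    [1, 2.8, -2, -60.9, 0],
  ],
)

```text
time: 7.45
position: [0.5734, -0.1088, 0.2948]
tool_rot: [0.509, 0.491, -0.507, 0.493]
ft_force: [-3.0, 1.6, 10.6]
grip_width: 0.0398
```

```bash
python3 - <<'E'
from h import *
o,M=rep(); print(o['moment'].round(2))
p=robot.camera('scene'); save(p,'s5.png'); cv2.imwrite('pics/s5c.png',cv2.resize(p['image'][150:350,80:300],None,fx=3,fy=3)[:,:,::-1])
E
```

```text
t 7.45 pos [ 0.5734 -0.1088  0.2948] yaw -1.89 F [-3.   1.6 10.6] w 0.0398
[ 0.2   0.44 -0.01]
```

View pics/s5c.png

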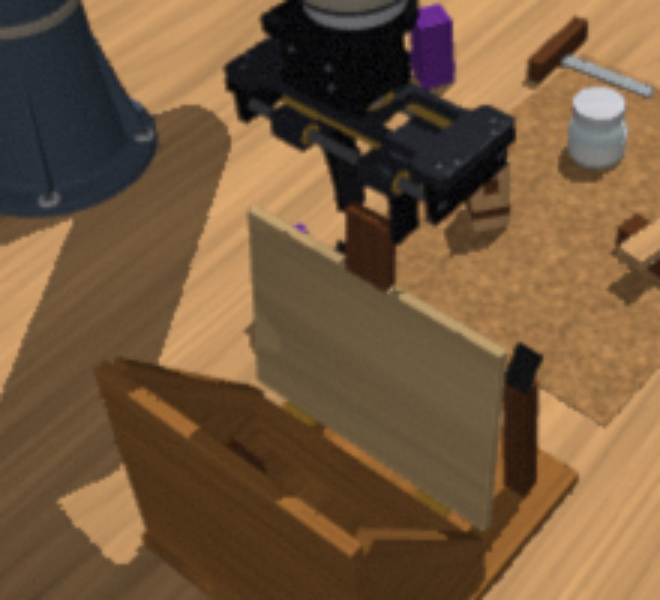

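```bash
python3 - <<'E'
from h import *
o,M=rep()
for hy in(-.1527,):
  X0,Z0=0.12916+ (hy+.15576),.17764; r=np.hypot(X0,Z0); a0=np.degrees(np.arctan2(X0,Z0))
  g=o['position']-[0,0,.006]; X=-(g[1]-hy); Z=g[2]-.07
  print('now ang',a0-np.degrees(np.arctan2(X,Z)),'r err mm',(np.hypot(X,Z)-r)*1000)
  k0=a0-np.degrees(np.arctan2(X,Z))
  for k in list(np.arange(k0,76,2))+[76]:
    t=np.radians(a0-k); print(round(k,1),'toolx',round(-(r*np.cos(t)-Z)*1000,1),'toolz',round((r*np.sin(t)-X)*1000,1))
E
```

```text
t 7.5 pos [ 0.5734 -0.1071  0.2944] yaw -1.84 F [-2.5  1.6  9. ] w 0.0395
now ang 48.44768184130359 r err mm 1.6846247879155063
48.4 toolx 1.6 toolz 0.3
50.4 toolx 3.4 toolz -7.2
52.4 toolx 5.3 toolz -14.7
54.4 toolx 7.6 toolz -22.1
56.4 toolx 10.1 toolz -29.4
58.4 toolx 12.8 toolz -36.6
60.4 toolx 15.8 toolz -43.7
62.4 toolx 19.0 toolz -50.8
64.4 toolx 22.5 toolz -57.7
66.4 toolx 26.2 toolz -64.4
68.4 toolx 30.2 toolz -71.1
70.4 toolx 34.4 toolz -77.6
72.4 toolx 38.8 toolz -83.9
74.4 toolx 43.4 toolz -90.1
76 toolx 47.2 toolz -94.8
```

Emit:
move_arm(
  commands=[
    [1, 0.3, 0, -7.5, 0],
    [1, 2.2, -0.5, -15, 0],
    [1, 4.5, -0.5, -22.4, 0],
    [1, 7, -0.5, -29.7, 0],
    [1, 9.7, -0.5, -36.9, 0],
    [1, 12.7, -1, -44, 0],
    [1, 15.9, -1, -51.1, 0],
    [1, 19.4, -1, -58, 0],
  ],
)

```text
time: 8.17
position: [0.575, -0.0491, 0.2753]
tool_rot: [0.511, 0.491, -0.506, 0.492]
ft_force: [-1.1, 5.7, 11.0]
grip_width: 0.0399
```

```bash
python3 - <<'E'
from h import *
o,M=rep(); print(o['moment'].round(2))
for hy in(-.1527,):
  X0,Z0=0.12916+ (hy+.15576),.17764; r=np.hypot(X0,Z0); a0=np.degrees(np.arctan2(X0,Z0))
  g=o['position']-[0,0,.006]; X=-(g[1]-hy); Z=g[2]-.07
  k0=a0-np.degrees(np.arctan2(X,Z)); print(k0,'r err mm',(np.hypot(X,Z)-r)*1000)
E
```

```text
t 8.17 pos [ 0.575  -0.0491  0.2753] yaw -1.9 F [-1.1  5.7 11. ] w 0.0399
[ 0.79  0.14 -0.01]
64.1249795742131 r err mm 3.1841384484165847
```

Emit:
move_arm(
  commands=[
    [1, 0, 0, -5.5, 0],
    [1, 1.2, 0, -8.4, 0],
    [1, 3.2, 0, -11.8, 0],
    [1, 5.2, 0, -15.1, 0],
    [1, 7.3, 0, -18.3, 0],
    [1, 9.4, 0, -21.6, 0],
    [1, 11.6, 0, -24.7, 0],
    [1, 13.8, 0, -27.9, 0],
  ],
)

```text
time: 8.83
position: [0.5757, -0.0226, 0.2607]
tool_rot: [0.51, 0.491, -0.506, 0.492]
ft_force: [1.8, 5.2, 7.9]
grip_width: 0.0401
```

```bash
python3 - <<'E'
from h import *
o,M=rep(); print(o['moment'].round(2))
for hy in(-.1527,):
  X0,Z0=0.12916+ (hy+.15576),.17764; r=np.hypot(X0,Z0); a0=np.degrees(np.arctan2(X0,Z0))
  g=o['position']-[0,0,.006]; X=-(g[1]-hy); Z=g[2]-.07
  k0=a0-np.degrees(np.arctan2(X,Z)); print(k0,'r err mm',(np.hypot(X,Z)-r)*1000)
p=robot.camera('scene'); save(p,'s6.png'); cv2.imwrite('pics/s6c.png',cv2.resize(p['image'][150:350,80:300],None,fx=3,fy=3)[:,:,::-1])
E
```

```text
t 8.83 pos [ 0.5757 -0.0226  0.2607] yaw -1.94 F [1.8 5.2 7.9] w 0.0401
[ 0.86 -0.48  0.08]
71.82098523626593 r err mm 4.448937910507683
```

View pics/s6c.png

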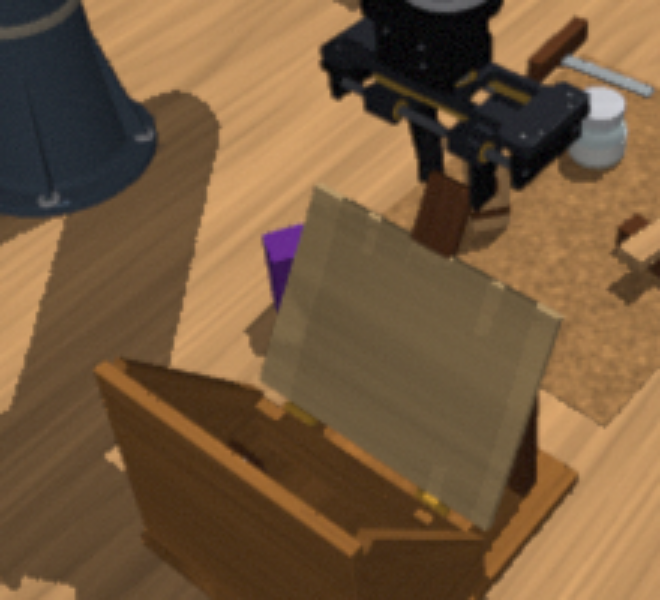

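Emit:
move_arm(
  commands=[
    [1, 1, 0, -2.2, 0],
    [1, 2.2, 0, -4, 0],
    [1, 3.4, 0, -5.8, 0],
    [1, 4.6, 0, -7.4, 0],
    [1, 5.8, 0, -9, 0],
    [1, 6.9, 0, -10.5, 0],
    [1, 8, 0, -12, 0],
    [1, 8, 0, -12, 0],
  ],
)

```text
time: 9.55
position: [0.5761, -0.0104, 0.2523]
tool_rot: [0.51, 0.491, -0.506, 0.492]
ft_force: [2.9, 5.1, 7.2]
grip_width: 0.04
```

```bash
python3 - <<'E'
from h import *
o,M=rep(); print(o['moment'].round(2))
for hy in(-.1527,):
  X0,Z0=0.12916+ (hy+.15576),.17764; r=np.hypot(X0,Z0); a0=np.degrees(np.arctan2(X0,Z0))
  g=o['position']-[0,0,.006]; X=-(g[1]-hy); Z=g[2]-.07
  k0=a0-np.degrees(np.arctan2(X,Z)); print(k0,'r err mm',(np.hypot(X,Z)-r)*1000)
E
```

```text
t 9.55 pos [ 0.5761 -0.0104  0.2523] yaw -1.94 F [2.9 5.1 7.2] w 0.04
[ 0.86 -0.55  0.04]
75.56070326342157 r err mm 5.103689228768221
```

Emit:
move_arm(
  commands=[
    [1, 0.6, 0, -0.8, 0],
    [1, 1.2, 0, -1.6, 0],
    [1, 1.8, 0, -2.4, 0],
    [1, 2.4, 0, -3.2, 0],
    [1, 3, 0, -4, 0],
    [1, 3, 0, -4, 0],
  ],
)

```text
time: 10.05
position: [0.5762, -0.0065, 0.2493]
tool_rot: [0.51, 0.491, -0.506, 0.492]
ft_force: [2.5, 4.7, 6.6]
grip_width: 0.04
```

```bash
python3 - <<'E'
from h import *
o,M=rep(); print(o['moment'].round(2))
p=robot.camera('scene'); save(p,'s7.png'); cv2.imwrite('pics/s7c.png',cv2.resize(p['image'][170:350,100:300],None,fx=3.5,fy=3.3)[:,:,::-1])
E
```

```text
t 10.05 pos [ 0.5762 -0.0065  0.2493] yaw -1.94 F [2.5 4.7 6.6] w 0.04
[ 0.83 -0.52  0.04]
```

View pics/s7c.png

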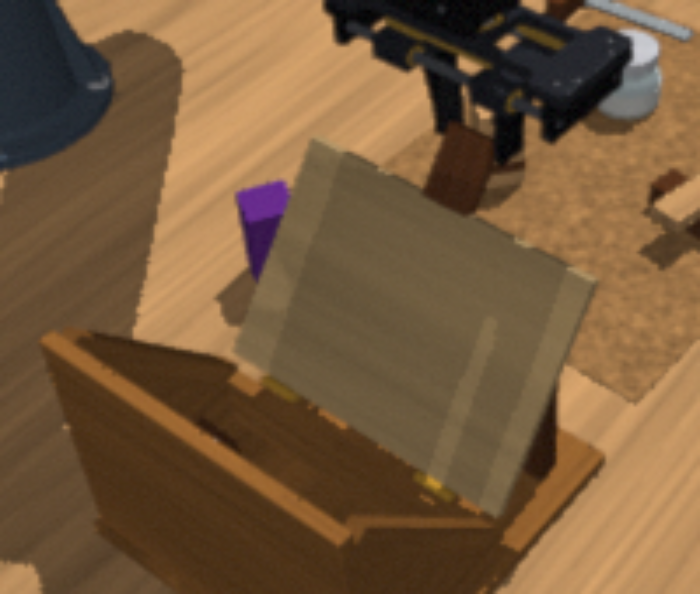

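```bash
python3 - <<'E'
from h import *
p=robot.camera('scene'); q=np.load('till.npy'); q[1]=-.154; q[0]+=.001
for a in np.radians([66,70,74,76]):
  print(round(np.degrees(a)),[proj(p,till2w(flap2till(F,a),q)).round(1).tolist() for F in ((0,-.12,.185),(0,.12,.185),(-.0,0.02,.24),(0,.12,0))])
o,M=rep()
for k in (70,76): print(till2w(flap2till([-.006,0,.22],np.radians(k)),q))
E
```

```text
66 [[181.5, 211.8], [263.6, 257.3], [233.7, 214.7], [239.6, 330.2]]
70 [[185.1, 211.3], [266.5, 256.2], [237.9, 213.9], [239.6, 330.2]]
74 [[188.4, 211.1], [269.3, 255.5], [241.7, 213.6], [239.6, 330.2]]
76 [[190.1, 211.2], [270.6, 255.2], [243.6, 213.7], [239.6, 330.2]]
t 10.15 pos [ 0.5761 -0.0066  0.2494] yaw -1.94 F [2.6 5.6 6.3] w 0.0401
[ 0.57648413 -0.03237668  0.25339107]
[ 0.5769995 -0.0138808  0.2396684]
```

Emit:
move_arm(
  commands=[
    [1, 0.6, 0, -0.8, 0],
    [1, 1.2, 0, -1.6, 0],
    [1, 1.8, 0, -2.4, 0],
    [1, 1.8, 0, -2.4, 0],
    [1, 1.8, 0, -2.4, 0],
  ],
)

```text
time: 10.57
position: [0.5762, -0.0042, 0.2475]
tool_rot: [0.51, 0.491, -0.506, 0.492]
ft_force: [2.3, 5.4, 7.0]
grip_width: 0.0399
```

```bash
python3 - <<'E'
from h import *
o,M=rep(); print(o['moment'].round(2))
p=robot.camera('scene'); save(p,'s8.png'); 
a=cv2.imread('pics/s7.png').astype(int)[:,:,::-1]; print(np.abs(a-p['image'])[200:340,100:225].mean(), np.abs(a-p['image'])[300:340,200:300].mean())
E
```

```text
t 10.57 pos [ 0.5762 -0.0042  0.2475] yaw -1.95 F [2.3 5.4 7. ] w 0.0399
[ 0.87 -0.55  0.02]
1.8619428571428571 1.8465
```

```bash
python3 - <<'E'
import cv2,numpy as np
a=cv2.imread('pics/s7.png',0).astype(np.float32);b=cv2.imread('pics/s8.png',0).astype(np.float32);c=cv2.imread('pics/s6.png',0).astype(np.float32)
for y,x in ((200,175),(245,255)):
  w=cv2.createHanningWindow((32,32),cv2.CV_32F)
  for n,A,B in (('6-7',c,a),('7-8',a,b)): print(n,cv2.phaseCorrelate(A[y:y+32,x:x+32].copy(),B[y:y+32,x:x+32].copy(),w))
im=[cv2.imread(f'pics/s{k}.png')[195:275,170:290] for k in (7,8)]
cv2.imwrite('pics/cmp.png',np.hstack([cv2.resize(i,None,fx=3.3,fy=4,interpolation=cv2.INTER_CUBIC) for i in im]))
E
```

```text
6-7 ((3.4627260393383192, -0.1730048562307367), 0.39421844738535583)
7-8 ((0.33240801063967496, -0.15610890748262207), 0.8770844615064561)
6-7 ((0.3237441028778498, -0.3426128044097112), 0.6748614544048905)
7-8 ((0.15935573921097834, -0.13363569959916788), 1.020495266187936)
```

View pics/cmp.png

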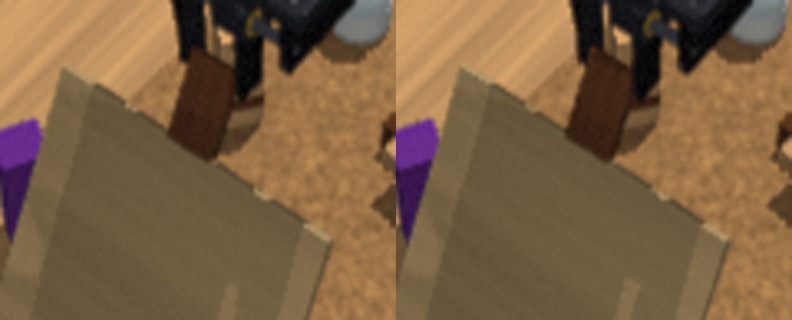

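Emit:
move_arm(
  commands=[
    [1, 0.9, 0, -1.2, 0],
    [1, 1.8, 0, -2.4, 0],
    [1, 2.7, 0, -3.6, 0],
    [1, 2.7, 0, -3.6, 0],
    [1, 2.7, 0, -3.6, 0],
  ],
)

```text
time: 11.03
position: [0.5763, -0.0006, 0.2447]
tool_rot: [0.51, 0.491, -0.506, 0.492]
ft_force: [2.6, 5.6, 5.4]
grip_width: 0.04
```

```bash
python3 - <<'E'
from h import *
o,M=rep(); print(o['moment'].round(2))
p=robot.camera('scene'); save(p,'s9.png'); 
a=cv2.imread('pics/s8.png',0).astype(np.float32);b=cv2.imread('pics/s9.png',0).astype(np.float32)
for y,x in ((200,175),(245,255)):
  w=cv2.createHanningWindow((32,32),cv2.CV_32F)
  print(cv2.phaseCorrelate(a[y:y+32,x:x+32].copy(),b[y:y+32,x:x+32].copy(),w))
E
```

```text
t 11.03 pos [ 0.5763 -0.0006  0.2447] yaw -1.95 F [2.6 5.6 5.4] w 0.04
[ 0.85 -0.57  0.03]
((0.15100439605420135, -0.3428698850225729), 1.0824790252372622)
((0.36443018096163904, -0.03145501063860934), 0.9852340640500188)
```

```bash
python3 - <<'E'
from h import *
p=wcam(); save(p,'w9.png'); t=robot.camera('top'); cv2.imwrite('pics/t9.png',cv2.resize(t['image'][100:230,290:430],None,fx=5,fy=4.5,interpolation=cv2.INTER_CUBIC)[:,:,::-1])
q=np.load('till.npy'); q[1]=-.154; q[0]+=.001
for a in (72,74,76,78): print(a,[proj(c,till2w(flap2till(F,np.radians(a)),q)).round(1).tolist() for c in (p,t) for F in ((0,-.12,.185),(0,.12,.185),(0,0.12,0))])
E
```

```text
72 [[92.5, 285.2], [423.9, 282.6], [347.8, 288.7], [322.5, 199.4], [322.5, 113.4], [346.9, 127.5]]
74 [[94.2, 276.0], [422.0, 273.4], [347.8, 288.7], [320.4, 199.4], [320.4, 113.7], [346.9, 127.5]]
76 [[96.1, 266.9], [420.0, 264.4], [347.8, 288.7], [318.2, 199.5], [318.3, 114.1], [346.9, 127.5]]
78 [[98.0, 258.2], [417.9, 255.7], [347.8, 288.7], [316.2, 199.6], [316.2, 114.4], [346.9, 127.5]]
```

View pics/w9.png

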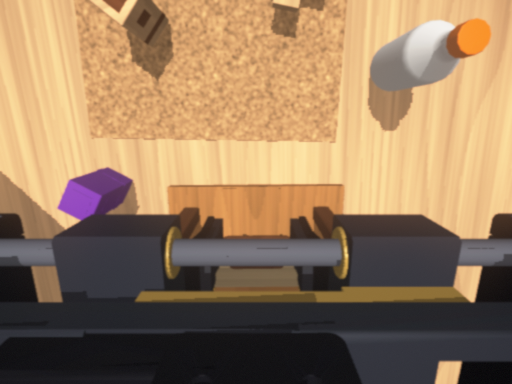

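View pics/t9.png

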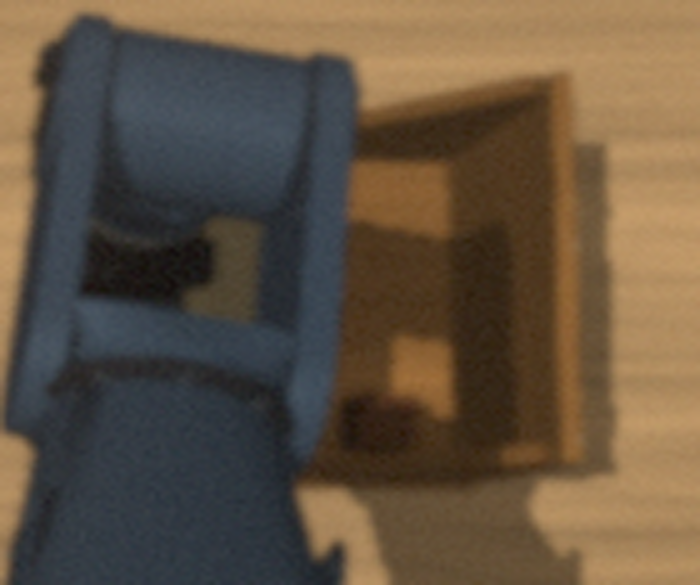

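Emit:
move_arm(
  commands=[
    [-0.2, 0, 0, 0, 0],
    [-0.2, 0, 0, 0, 0],
    [-0.5, 0, 0, 0, 0],
    [-0.5, 0, 0, 0, 0],
    [-0.5, 0, 0, 0, 0],
    [-0.5, 0, 0, 0, 0],
  ],
)

```text
time: 11.68
position: [0.5742, -0.0026, 0.2434]
tool_rot: [-0.508, -0.492, 0.509, -0.491]
ft_force: [1.1, -0.1, 0.5]
grip_width: 0.0637
```

```bash
python3 - <<'E'
from h import *
o,M=rep(); print(o['moment'].round(2))
p=robot.camera('scene'); save(p,'s10.png'); 
a=cv2.imread('pics/s9.png',0).astype(np.float32);b=cv2.imread('pics/s10.png',0).astype(np.float32)
for y,x in ((200,175),(245,255)):
  w=cv2.createHanningWindow((32,32),cv2.CV_32F)
  print(cv2.phaseCorrelate(a[y:y+32,x:x+32].copy(),b[y:y+32,x:x+32].copy(),w))
cv2.imwrite('pics/s10c.png',cv2.resize(p['image'][170:350,100:300],None,fx=3.5,fy=3.3)[:,:,::-1])
E
```

```text
t 11.68 pos [ 0.5742 -0.0026  0.2434] yaw -1.93 F [ 1.1 -0.1  0.5] w 0.0637
[-0.   -0.06 -0.03]
((0.14802322857497074, -0.3088138214682843), 1.0544502115808427)
((0.45531045143022375, 0.047556304707388364), 1.101611009798944)
```

View pics/s10c.png

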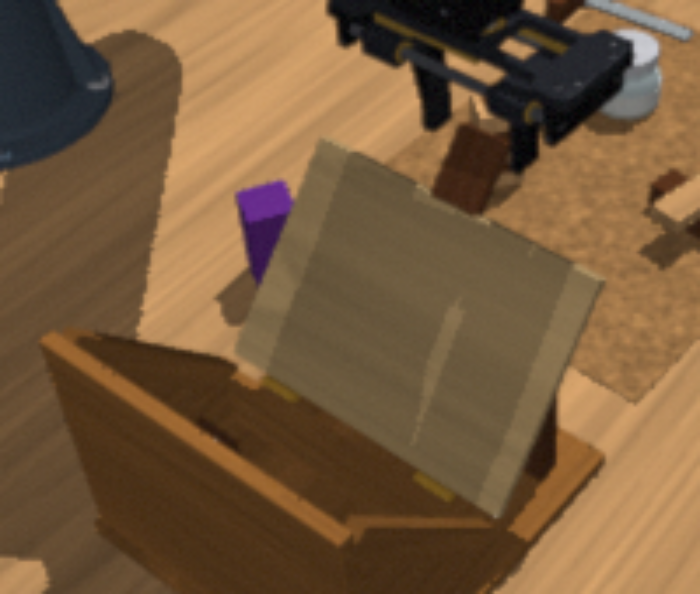

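Emit:
move_arm(
  commands=[
    [-1, -25, 0, 0, 0],
    [-1, -60, 0, 0, 0],
    [-1, -100, -12, -14, 0],
    [-1, -120, -36, -42, 0],
    [-1, -120, -60, -70, 0],
    [-1, -120, -84, -98, 0],
    [-1, -120, -110, -128, 0],
    [-1, -120, -136, -158, 0],
  ],
)

```text
time: 12.4
position: [0.4426, 0.161, 0.364]
tool_rot: [0.509, 0.491, -0.508, 0.491]
ft_force: [0.1, 1.2, -0.3]
grip_width: 0.0872
```

Emit:
move_arm(
  commands=[
    [-1, 0, 0, 0, 0],
    [-1, 0, 0, 0, 0],
  ],
)

```text
time: 12.57
position: [0.4425, 0.1614, 0.3641]
tool_rot: [0.507, 0.492, -0.507, 0.493]
ft_force: [1.0, -0.2, 0.3]
grip_width: 0.0872
```

```bash
python3 - <<'E'
from h import *
o,M=rep([.443,.184,.36])
p=wcam(); save(p,'w11.png'); print(proj(p,[.443,.184,.09]))
t=robot.camera('top'); s=robot.camera('scene')
save(s,'s11.png')
cv2.imwrite('pics/t11.png',cv2.resize(t['image'][100:230,290:430],None,fx=5,fy=4.5,interpolation=cv2.INTER_CUBIC)[:,:,::-1])
q=np.load('till.npy'); q[1]=-.154; q[0]+=.001
for a in (72,74,76,78): print(a,[proj(c,till2w(flap2till(F,np.radians(a)),q)).round(1).tolist() for c in (t,s) for F in ((0,-.12,.185),(0,.12,.185))])
E
```

```text
t 12.57 pos [0.4425 0.1614 0.3641] yaw -1.69 F [ 1.  -0.2  0.3] w 0.0872
d [  4.1  -0.2 -22.6] turn None
[256.1486905  147.67899498]
72 [[322.5, 199.4], [322.5, 113.4], [186.8, 211.2], [267.9, 255.8]]
74 [[320.4, 199.4], [320.4, 113.7], [188.4, 211.1], [269.3, 255.5]]
76 [[318.2, 199.5], [318.3, 114.1], [190.1, 211.2], [270.6, 255.2]]
78 [[316.2, 199.6], [316.2, 114.4], [191.6, 211.3], [271.8, 255.1]]
```

View pics/w11.png

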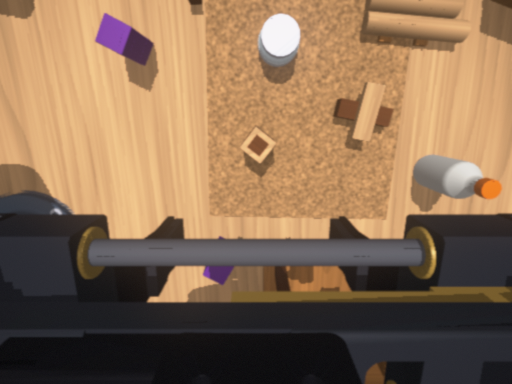

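View pics/s11.png

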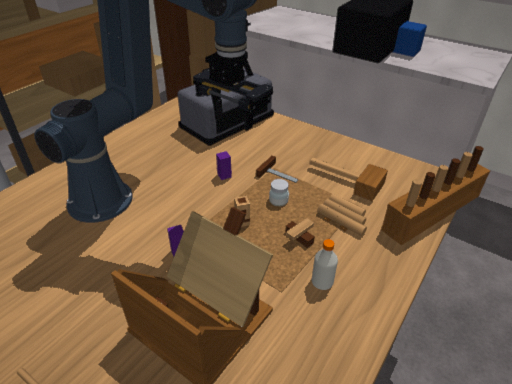

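View pics/t11.png

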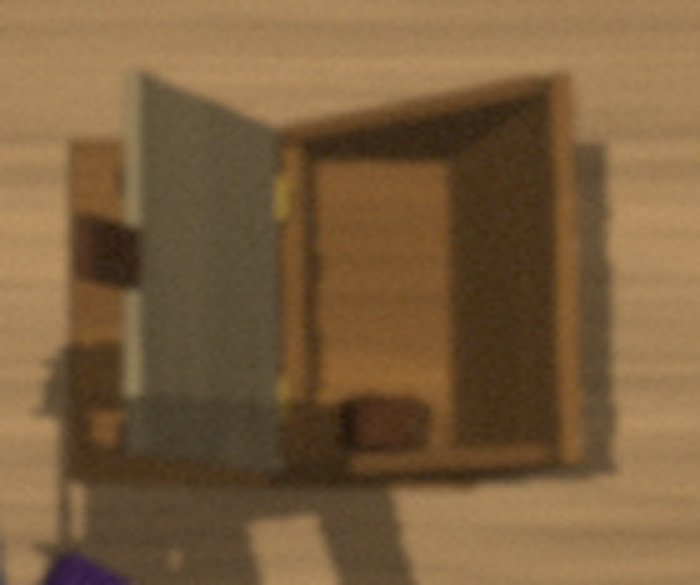

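```bash
python3 - <<'E'
from h import *
im=cv2.imread('pics/w11.png'); cv2.imwrite('pics/w11c.png',cv2.resize(im[115:180,225:295],None,fx=8,fy=8,interpolation=cv2.INTER_CUBIC))
t=robot.camera('top'); q=np.load('till.npy')
w=atz(t,367.6,193.8,.065); d=w[:2]-q[:2]; c,s=np.cos(q[2]),np.sin(q[2]); print('walnut till',c*d[0]+s*d[1],-s*d[0]+c*d[1])
E
```

```text
walnut till 0.061570524393527594 -0.0851260330078609
```

View pics/w11c.png

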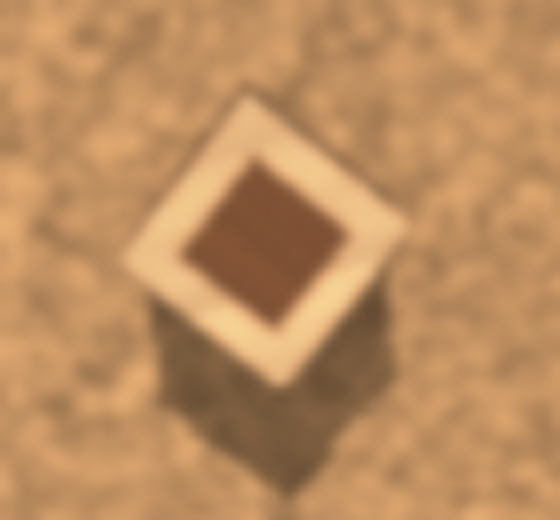

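```bash
python3 - <<'E'
from h import *
p=wcam()
P=np.array([atz(p,225+u/8,115+v/8,.09)[:2] for u,v in((248,95),(408,222),(280,388),(122,258))])
print(P.round(4),P.mean(0)); e=np.roll(P,-1,0)-P; print(np.linalg.norm(e,axis=1), np.degrees(np.arctan2(e[:,1],e[:,0])))
C=P.mean(0); rep([C[0],C[1],.36],0)
q=robot.get_obs()['q']; print(q.round(2))
E
```

```text
[[0.4463 0.2124]
 [0.4755 0.1881]
 [0.4505 0.1576]
 [0.4216 0.1833]] [0.44848426 0.18538025]
[0.03798071 0.03944752 0.0387137  0.03823479] [ -39.77614556 -129.3076816   138.42771643   49.63726161]
t 12.82 pos [0.4449 0.1591 0.3636] yaw -2.02 F [-0.3 -0.6 -1.1] w 0.0869
d [  3.6   2.6 -26.4] turn -2.0
[ 0.11  0.16  1.59 -0.    1.39  0.14]
```

Emit:
move_arm(
  commands=[
    [-1, 10, 1, -12, 7],
    [-1, 40, 1, -25.5, 14],
    [-1, 75, 1, -25.5, 21],
    [-1, 110, 1, -25.5, 28],
    [-1, 140, 1, -25.5, 35],
    [-1, 140, 1, -25.5, 38.4],
    [-1, 140, 1, -25.5, 38.4],
    [-1, 140, 1, -25.5, 38.4],
  ],
)

```text
time: 13.48
position: [0.4469, 0.1849, 0.2235]
tool_rot: [0.642, 0.297, -0.642, 0.297]
ft_force: [-0.2, -0.4, 0.3]
grip_width: 0.0873
```

```bash
python3 - <<'E'
from h import *
rep([.446,.1855,.081],-40.3)
p=wcam(); save(p,'w12.png'); print(proj(p,[.446,.1855,.09]))
rep([.446,.1855,.081],-40.3)
E
```

```text
t 13.48 pos [0.4469 0.1849 0.2235] yaw -40.3 F [-0.2 -0.4  0.3] w 0.0873
d [ 1.425e+02 -1.100e+00  1.000e-01] turn -0.0
[255.16810449 182.66649824]
t 13.53 pos [0.4472 0.1851 0.2242] yaw -40.29 F [ 0.2 -0.2 -0.1] w 0.0876
d [143.2  -1.3   0.6] turn 0.0
```

View pics/w12.png

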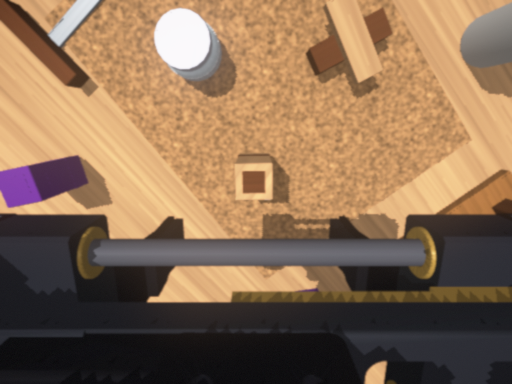

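Emit:
move_arm(
  commands=[
    [-1, 40, 0, 0, 0],
    [-1, 75, 0, 0, 0],
    [-1, 105, 0, 0, 0],
    [-1, 130, 0, 0, 0],
    [-1, 142, 0, 0, 0],
    [-1, 142, 0, 0, 0],
    [-1, 142, 0, 0, 0],
  ],
)

```text
time: 14.12
position: [0.4469, 0.1855, 0.0822]
tool_rot: [0.642, 0.297, -0.641, 0.297]
ft_force: [-0.1, -0.2, 0.9]
grip_width: 0.0868
```

Emit:
move_arm(
  commands=[
    [0.2, 0, 0, 0, 0],
    [1, 0, 0, 0, 0],
    [1, 0, 0, 0, 0],
    [1, 0, 0, 0, 0],
    [1, 0, 0, 0, 0],
    [1, 0, 0, 0, 0],
    [1, 0, 0, 0, 0],
    [1, 0, 0, 0, 0],
  ],
  newtons=15,
)

```text
time: 14.78
position: [0.4457, 0.1856, 0.0818]
tool_rot: [-0.642, -0.297, 0.642, -0.297]
ft_force: [-0.8, -0.5, 0.2]
grip_width: 0.0419
```

Emit:
move_arm(
  commands=[
    [1, 0, 0, 0, 0],
    [1, 0, 0, 0, 0],
    [1, 0, 0, 0, 0],
  ],
)

```text
time: 15.03
position: [0.4457, 0.1856, 0.0818]
tool_rot: [-0.642, -0.297, 0.642, -0.297]
ft_force: [-0.6, 1.4, 1.9]
grip_width: 0.04
```

```bash
python3 - <<'E'
from h import *
rep([.446,.1855,.081],-40.3)
E
```

```text
t 15.03 pos [0.4457 0.1856 0.0818] yaw -40.31 F [-0.6  1.4  1.9] w 0.04
d [ 0.8  0.3 -0.1] turn -0.0
```

Emit:
move_arm(
  commands=[
    [1, 0, 0, 0, 0],
    [1, -10, 0, 0, 0],
    [1, -35, 0, 0, 0],
    [1, -70, 0, 0, 0],
    [1, -105, 0, 0, 0],
    [1, -140, 0, 0, 0],
    [1, -175, 0, 0, -7],
    [1, -210, 0, 0, -14],
  ],
  newtons=20,
)

```text
time: 15.7
position: [0.445, 0.1854, 0.2932]
tool_rot: [-0.599, -0.375, 0.6, -0.375]
ft_force: [0.9, 0.8, -1.8]
grip_width: 0.0397
```

Emit:
move_arm(
  commands=[
    [1, -30, 0, 0, -6],
    [1, -60, 0, 0, -12],
    [1, -88, 0, 0, -18],
    [1, -88, 0, 0, -24.7],
    [1, -88, 0, 0, -24.7],
    [1, -88, 0, 0, -24.7],
  ],
)

```text
time: 16.2
position: [0.445, 0.1854, 0.3791]
tool_rot: [-0.507, -0.492, 0.508, -0.492]
ft_force: [0.0, 0.1, -1.1]
grip_width: 0.0399
```

```bash
python3 - <<'E'
from h import *
q=np.load('till.npy'); q[1]=-.1545; q[0]+=.001
T=till2w([.060,.008,.38],q); print(T)
rep(T,-1.6)
p=wcam(); save(p,'w13.png')
rep(T,-1.6)
E
```

```text
[ 0.5794209  -0.21469955  0.38      ]
t 16.2 pos [0.445  0.1854 0.3791] yaw -1.78 F [ 0.   0.1 -1.1] w 0.0399
d [ -0.9 146.8 395.7] turn -0.2
t 16.25 pos [0.4447 0.1854 0.3785] yaw -1.77 F [-0.7  0.1 -1.7] w 0.0395
d [ -1.7 147.  395.7] turn -0.2
```

View pics/w13.png

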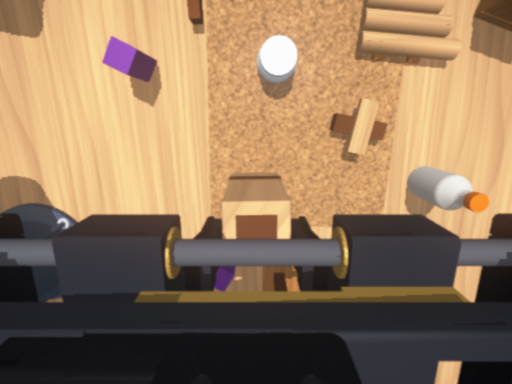

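Emit:
move_arm(
  commands=[
    [1, -2, 5, 14, 0],
    [1, -2, 14, 38, 0],
    [1, -2, 25, 66, 0],
    [1, -2, 36, 95, 0],
    [1, -2, 46, 124, 0],
    [1, -2, 57, 153, 0],
    [1, -2, 68, 182, 0],
    [1, -2, 78, 211, 0],
  ],
)

```text
time: 16.92
position: [0.5173, -0.0289, 0.3799]
tool_rot: [-0.507, -0.493, 0.508, -0.491]
ft_force: [-0.4, 0.2, -0.8]
grip_width: 0.0397
```

Emit:
move_arm(
  commands=[
    [1, 0, 11, 29, 0],
    [1, 0, 22, 58, 0],
    [1, 0, 32, 87, 0],
    [1, 0, 43, 116, 0],
    [1, 0, 53, 144, 0],
    [1, 0, 61, 165, 0],
    [1, 0, 67, 181, 0],
    [1, 0, 69, 185, 0],
  ],
)

```text
time: 17.58
position: [0.5815, -0.2172, 0.3789]
tool_rot: [-0.507, -0.493, 0.509, -0.491]
ft_force: [0.7, 0.9, -1.4]
grip_width: 0.0398
```

Emit:
move_arm(
  commands=[
    [1, 0, 0, 0, 0],
    [1, 0, 0, 0, 0],
  ],
)

```text
time: 17.75
position: [0.5809, -0.2134, 0.3804]
tool_rot: [-0.507, -0.494, 0.507, -0.491]
ft_force: [0.3, -0.4, 0.0]
grip_width: 0.0396
```

```bash
python3 - <<'E'
from h import *
q=np.load('till.npy'); q[1]=-.1545; q[0]+=.001
T=till2w([.060,.008,.38],q)
rep(T,-1.6)
p=wcam(); save(p,'w14.png')
for n,P in (('cheek+ back top',(.117,.11,.215)),('cheek- back',(.117,-.11,.215)),('hinge+',(0.012,.11,.064)),('hinge-',(.012,-.11,.064)),('wal',(.0616,-.085,.065))): print(n,proj(p,till2w(P,q)).round(1))
s=robot.camera('scene'); save(s,'s14.png')
rep(T,-1.6)
E
```

```text
t 17.75 pos [ 0.5809 -0.2134  0.3804] yaw -1.66 F [ 0.3 -0.4  0. ] w 0.0396
d [ 0.4 -1.4  1.3] turn -0.1
cheek+ back top [339.8 224.2]
cheek- back [158.6 224.2]
hinge+ [318.6 130.6]
hinge- [183.7 130.7]
wal [200.3 161.1]
t 17.85 pos [ 0.5811 -0.2129  0.3814] yaw -1.57 F [-0.1 -0.4 -0.9] w 0.0394
d [ 1.4 -1.6  1.8] turn 0.0
```

View pics/w14.png

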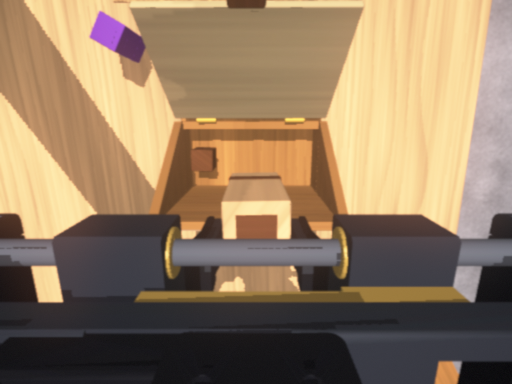

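View pics/s14.png

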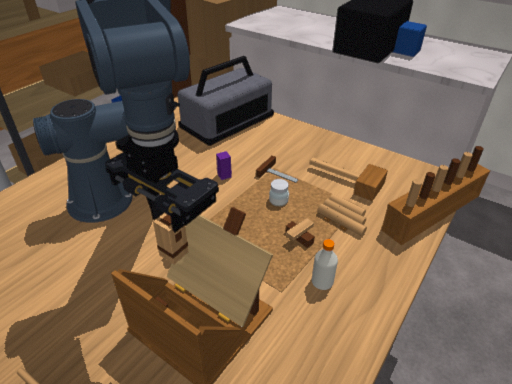

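Emit:
move_arm(
  commands=[
    [1, 10, -4, 0, 0],
    [1, 35, -4, 0, 0],
    [1, 60, -4, 0, 0],
    [1, 85, -4, 0, 0],
    [1, 110, -4, 0, 0],
    [1, 130, -4, 0, 0],
    [1, 140, -4, 0, 0],
    [1, 140, -4, 0, 0],
  ],
)

```text
time: 18.52
position: [0.576, -0.2123, 0.2395]
tool_rot: [-0.506, -0.495, 0.507, -0.491]
ft_force: [0.6, 0.8, -1.0]
grip_width: 0.0397
```

```bash
python3 - <<'E'
from h import *
q=np.load('till.npy'); q[1]=-.1535; q[0]+=.001
T=till2w([.060,.005,.0968],q)
rep(T,-1.6)
p=wcam(); save(p,'w15.png')
s=robot.camera('scene'); save(s,'s15.png'); cv2.imwrite('pics/s15c.png',cv2.resize(s['image'][140:380,80:300],None,fx=3,fy=2.5)[:,:,::-1])
E
```

```text
t 18.52 pos [ 0.576  -0.2123  0.2395] yaw -1.55 F [ 0.6  0.8 -1. ] w 0.0397
d [142.6   1.2   1.7] turn 0.0
```

View pics/w15.png

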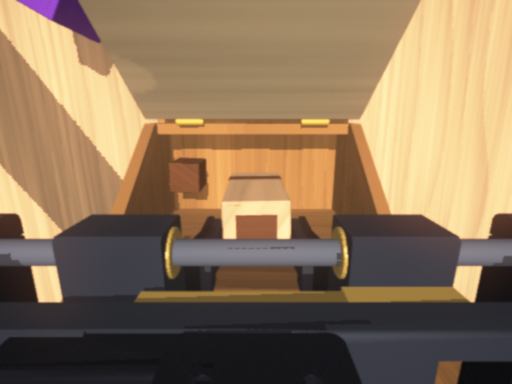

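View pics/s15c.png

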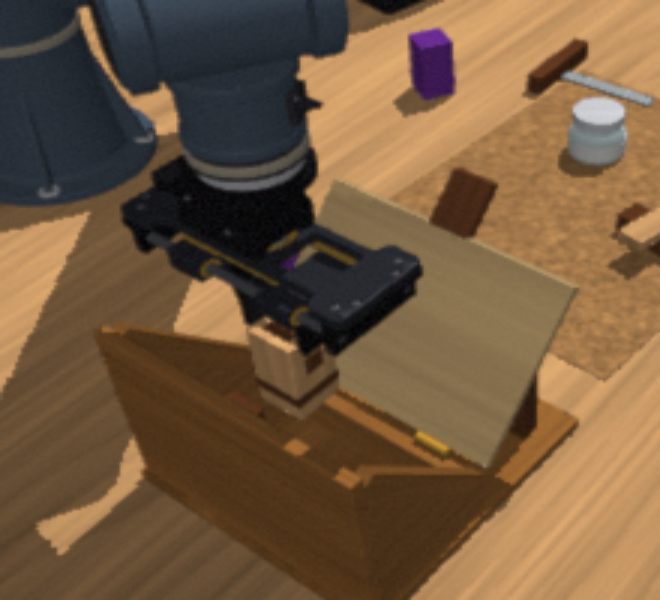

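Emit:
move_arm(
  commands=[
    [1, 15, 0, 0, 0],
    [1, 30, 0, 0, 0],
    [1, 45, 0, 0, 0],
    [1, 60, 0, 0, 0],
    [1, 70, 0, 0, 0],
    [1, 80, 0, 0, 0],
    [1, 80, 0, 0, 0],
  ],
)

```text
time: 19.2
position: [0.5771, -0.214, 0.1609]
tool_rot: [-0.507, -0.494, 0.507, -0.492]
ft_force: [0.4, 0.1, -1.1]
grip_width: 0.0397
```

```bash
python3 - <<'E'
from h import *
q=np.load('till.npy'); q[1]=-.1535; q[0]+=.001
T=till2w([.060,.005,.0968],q)
rep(T,-1.6)
p=wcam(); save(p,'w16.png')
s=robot.camera('scene'); cv2.imwrite('pics/s16c.png',cv2.resize(s['image'][140:380,80:300],None,fx=3,fy=2.5)[:,:,::-1])
E
```

```text
t 19.2 pos [ 0.5771 -0.214   0.1609] yaw -1.61 F [ 0.4  0.1 -1.1] w 0.0397
d [64.1 -0.6 -0.3] turn -0.0
```

View pics/w16.png

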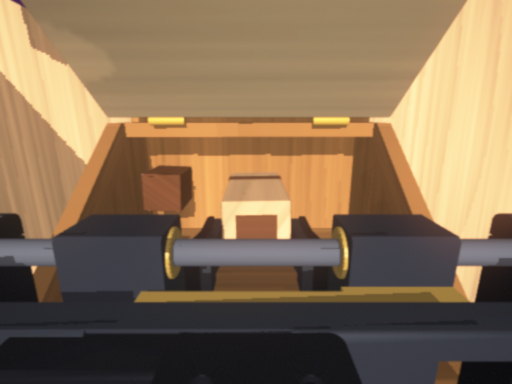

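View pics/s16c.png

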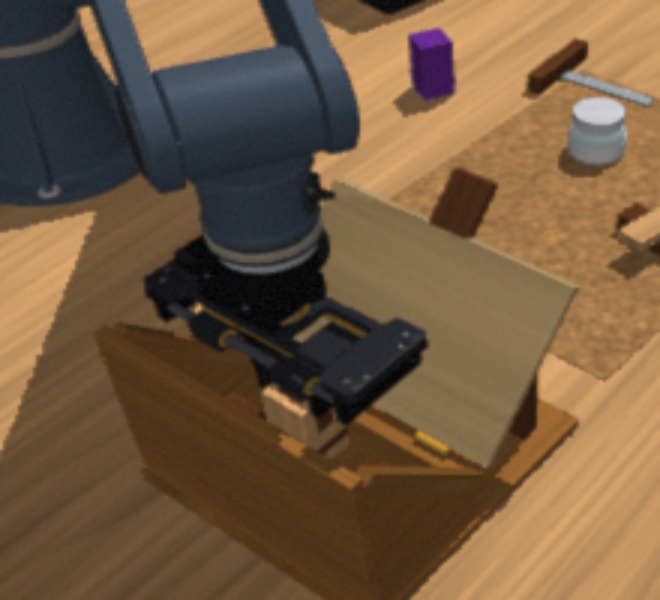

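Emit:
move_arm(
  commands=[
    [1, 8, -3, 0, 0],
    [1, 18, -3, 0, 0],
    [1, 28, -3, 0, 0],
    [1, 38, -3, 0, 0],
    [1, 46, -3, 0, 0],
    [1, 53, -3, 0, 0],
    [1, 56, -3, 0, 0],
    [1, 56, -3, 0, 0],
  ],
)

```text
time: 19.97
position: [0.574, -0.2139, 0.1045]
tool_rot: [-0.507, -0.494, 0.507, -0.492]
ft_force: [0.3, 0.1, -0.9]
grip_width: 0.0397
```

```bash
python3 - <<'E'
from h import *
q=np.load('till.npy'); q[1]=-.1535; q[0]+=.001
T=till2w([.060,.003,.0968],q)
rep(T,-1.6)
E
```

```text
t 19.97 pos [ 0.574  -0.2139  0.1045] yaw -1.61 F [ 0.3  0.1 -0.9] w 0.0397
d [ 7.7  0.4 -0.3] turn -0.0
```

Emit:
move_arm(
  commands=[
    [1, 1.5, 0, 0, 0],
    [1, 3, 0, 0, 0],
    [1, 4.5, 0, 0, 0],
    [1, 6, 0, 0, 0],
    [1, 6, 0, 0, 0],
    [1, 6, 0, 0, 0],
  ],
)

```text
time: 20.47
position: [0.5746, -0.2142, 0.0998]
tool_rot: [0.507, 0.493, -0.507, 0.493]
ft_force: [0.8, 0.7, -0.5]
grip_width: 0.0397
```

Emit:
move_arm(
  commands=[
    [1, 0.7, 0, 0, 0],
    [1, 1.4, 0, 0, 0],
    [1, 1.4, 0, 0, 0],
  ],
)

```text
time: 20.72
position: [0.5745, -0.2142, 0.0983]
tool_rot: [-0.507, -0.493, 0.507, -0.493]
ft_force: [-0.6, 0.4, -0.5]
grip_width: 0.0397
```

Emit:
move_arm(
  commands=[
    [1, 0.5, 0, 0, 0],
    [1, 1, 0, 0, 0],
    [1, 1, 0, 0, 0],
  ],
)

```text
time: 20.97
position: [0.5745, -0.2142, 0.0972]
tool_rot: [-0.507, -0.493, 0.507, -0.493]
ft_force: [-0.9, 1.1, -0.3]
grip_width: 0.0397
```

Emit:
move_arm(
  commands=[
    [1, 0.5, 0, 0, 0],
    [1, 1, 0, 0, 0],
    [1, 1, 0, 0, 0],
  ],
)

```text
time: 21.22
position: [0.5746, -0.2143, 0.0968]
tool_rot: [-0.507, -0.493, 0.507, -0.493]
ft_force: [-0.9, 0.8, 2.8]
grip_width: 0.0396
```

Emit:
move_arm(
  commands=[
    [1, 0.4, 0, 0, 0],
    [1, 0.4, 0, 0, 0],
    [1, 0.4, 0, 0, 0],
  ],
)

```text
time: 21.47
position: [0.5746, -0.2144, 0.0968]
tool_rot: [-0.507, -0.493, 0.507, -0.493]
ft_force: [-1.6, 0.3, 4.6]
grip_width: 0.0393
```

Emit:
move_arm(
  commands=[
    [-0.1, 0, 0, 0, 0],
    [-0.1, 0, 0, 0, 0],
    [-0.3, 0, 0, 0, 0],
    [-0.3, 0, 0, 0, 0],
    [-0.3, 0, 0, 0, 0],
    [-0.3, 0, 0, 0, 0],
  ],
)

```text
time: 21.97
position: [0.5745, -0.2142, 0.0957]
tool_rot: [0.507, 0.493, -0.507, 0.493]
ft_force: [0.7, 0.7, 0.9]
grip_width: 0.0559
```

```bash
python3 - <<'E'
from h import *
rep()
p=wcam(); save(p,'w17.png')
E
```

```text
t 21.97 pos [ 0.5745 -0.2142  0.0957] yaw -1.61 F [0.7 0.7 0.9] w 0.0559
```

View pics/w17.png

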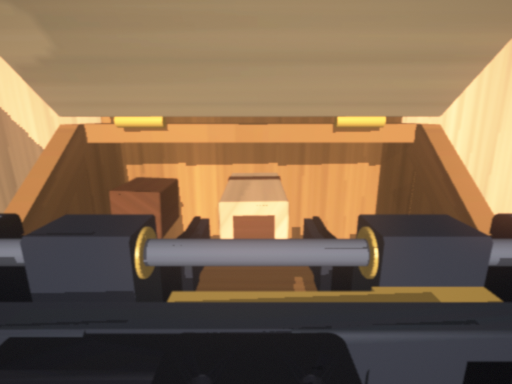

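Emit:
move_arm(
  commands=[
    [-0.3, -6, 0, 0, 0],
    [-0.3, -16, 0, 0, 0],
    [-0.3, -32, 0, 0, 0],
    [-0.3, -55, 0, 0, 0],
    [-0.3, -85, 0, 0, 0],
    [-0.3, -120, 0, 0, 0],
    [-0.3, -155, 0, 0, 0],
    [-0.3, -190, 0, 0, 0],
  ],
)

```text
time: 22.68
position: [0.5743, -0.214, 0.2888]
tool_rot: [0.507, 0.493, -0.507, 0.493]
ft_force: [1.2, -0.1, -0.9]
grip_width: 0.0563
```

Emit:
move_arm(
  commands=[
    [-0.3, -35, 0, 0, 0],
    [-0.3, -70, 0, 0, 0],
    [-0.3, -100, 0, 20, 0],
    [-0.3, -120, 0, 55, 0],
    [-0.3, -120, 0, 90, 0],
    [-0.3, -120, 0, 120, 0],
    [-0.3, -120, 0, 120, 0],
    [-0.3, -120, 0, 120, 0],
  ],
)

```text
time: 23.35
position: [0.5705, -0.3355, 0.4063]
tool_rot: [0.508, 0.492, -0.508, 0.492]
ft_force: [0.5, 0.6, -0.5]
grip_width: 0.0565
```

```bash
python3 - <<'E'
from h import *
rep()
p=wcam(); save(p,'w18.png')
s=robot.camera('scene'); save(s,'s18.png'); t=robot.camera('top'); save(t,'t18.png')
E
```

```text
t 23.35 pos [ 0.5705 -0.3355  0.4063] yaw -1.76 F [ 0.5  0.6 -0.5] w 0.0565
```

View pics/w18.png

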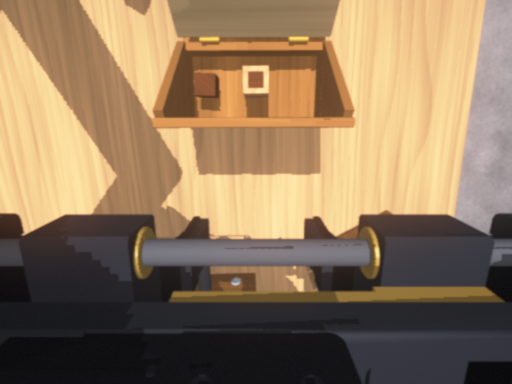

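View pics/s18.png

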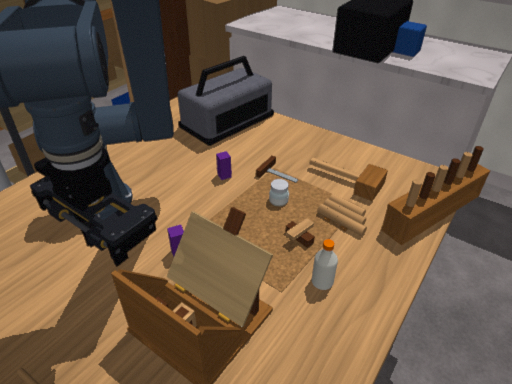

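View pics/t18.png

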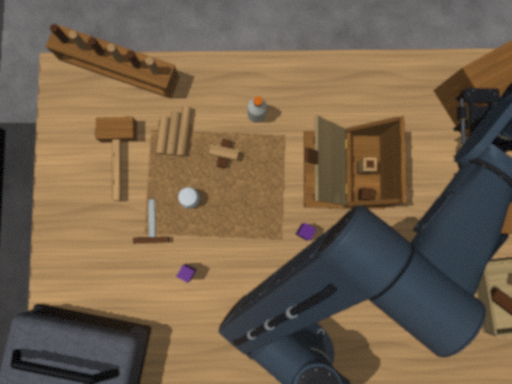

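```bash
python3 - <<'E'
from h import *
t=robot.camera('top'); q=np.load('till.npy')
w=atz(t,370,163,.105); d=w[:2]-q[:2]; c,s=np.cos(q[2]),np.sin(q[2]); print('sample in till',c*d[0]+s*d[1],-s*d[0]+c*d[1])
rep(); robot.hand_in()
E
```

```text
sample in till 0.058811021841699895 0.0041817504282587355
t 23.55 pos [ 0.5712 -0.3326  0.4064] yaw -1.53 F [-0.3  0.1 -0.2] w 0.0566
the job is handed in; nothing more can be done
```

The flap is open on its rest posts and the pale banded post stands upright on the till floor. I handed the job in at about 23.6 s of the 72 s allowed.

- **Flap:** I gripped the tab by its side edges and swung the flap from shut, past vertical, and down to the stop, holding it until then. The top camera puts it at about 76°, which is fully open. On letting go its corner shifted less than half a pixel.
- **Post:** It was set down until the wrist force rose to about 3–5 N, then released. The top picture places its centre about 59 mm behind the hinge line and 4 mm from the till's middle, on the side away from the walnut block. I kept it nearer the middle than the 25 mm spot because the gripper body would have met the till's side there.
- **Other things:** The last pictures show the walnut block, both purple look-alikes and the other bench items where they were. The gripper is clear of everything.

**Checks that disagreed:**
- The wrist camera placed the till about 3 mm further forward than my first fit from the fixed cameras.
- As a result, the tab slid a few mm in the grip during the swing, with forces up to about 12 N.
- I never felt a clear force when the flap reached its stop, so that rests on the pictures and the geometry.

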